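# Turn the jam carousel to the front

## Robot

A 6-joint arm with a two-finger parallel gripper is mounted at the origin on the work surface. World frame = base frame: x ahead of the robot, y to its left, z up, the work surface at z = 0. Lengths are in m, angles in rad, forces in N, time in s.
With the tool pointing down it reaches from about 0.375 to 0.9 m from the base axis. Payload 3.1 kg.
Tool frame: the origin (TCP) lies between the finger pads; the fingertips stand manip.nose_length ahead of it and the grasp point (between the pads) lies 5 mm behind it (manip.nose_length is the distance from the TCP to the fingertips, in m); z points along the fingers, y is the line along which they close (so a half turn about z gives the same grasp; the last joint's range is limited). The gripper opens to 85 mm and grips with 20 to 120 N. Pads are 22 mm wide; open, the fingers measure 114 mm over their backs; the gripper's body (76 mm by 85 mm) begins 54 mm behind the grasp point. The pads swing forward as they close: fully open they stand 13 mm farther back than shut.
Start: joints at [-1.468, 0.527, 1.433, -0, 1.181, -0.178], TCP at [0.173, -0.6, 0.245] pointing down, gripper open.
Joint ranges: [-3.08, 3.08], [-0.75, 2.2], [0.22, 2.44], [-1.43, 4.57], [0, 2.65], [-2.85, 2.85]. Speed limits (rad/s): [2.79, 2.79, 3.14, 3.14, 3.14, 3.14].

## Interface

Orientations are given as a unit quaternion [x, y, z, w].
In Python, from station import monitor, eyes, job, manip gives the robot as it stands.
- The arm moves only by the shell command python3 -m pendant 'ROWS' [FORCE]. ROWS is JSON, a list that holds one entry, the list of rows, each a list of 7 numbers: the shift along the tool's x, y, z as a fraction of full scale, then the turn, a rotation vector about the tool's x, y, z as a fraction of full scale, then the opening, from 0 (shut) to 1 (fully open). A call has 1 to 20 rows; each row shifts and turns the commanded pose from where the row before left it, along the tool's axes as they then stand; what a row does not reach is not made up. Full scale, the value 1, is 800 mm for a shift and 0.12 rad for a turn. A row lasts 1/10 s, in which the tool goes at most 50 mm and 8.59 degrees, less where a joint would pass 70% of its speed; a pose out of reach is approached as far as the arm can. A call with a number of a shift or a turn outside -1 to 1 is refused whole. A call with a gripper value outside its range is refused whole. The fingers move at their own pace and stop on an object; FORCE is the grip in N (left out, the last holds). Time passes only in rows, so rows that do not move let the fingers close. It gives the time, the measured TCP pose, the force, the opening and the grip force at its end, in the units of the state.
- monitor.sense(): the state, without advancing time (a new reading comes with each control period).
- eyes.snapshot(name): name is "scene" or "side" or "wrist"; returns a dict with "pixels" (400x640x3 uint8, red, green, blue), "depth" (400x640 float32, m along the optical axis (not along the pixel's ray), 0 where there is no reading), "intrinsics" (3x3 intrinsics, pixels), "eye" and "attitude" of the camera in the world. Camera axes: x right, y down, z forward; pixel columns grow to the right and rows downward; lengths in m; the calibration is good to about 2 mm. A picture is of the moment at which its call begins.
- job.sign_off(): hands the job in; it is judged then, once.
The state is a dict: "t": time; "q": joint angles; "qd": joint speeds; "tau": joint torques, N m; "tcp_pos": TCP position; "tool_rot": TCP orientation; "force": force on the tool from outside, world axes, zero at the start; "ft_torque": the same for the moment, N m; "finger_gap": opening from 0.0 (shut) to 1.0 (fully open); "gripper_force": force on a finger pad.
Only numpy, scipy, OpenCV 4.12 (cv2) and the standard library are available. Lean on these libraries where they do the work, as an engineer would, in place of code of your own. Each camera call takes 0.05 s, during which the arm holds its last target. There are 200 camera calls.

## Task

With your fingertips, gently push the jam carousel round by its rim or by the copper posts along it, until the one squat, wide jar on the tray stands squarely at the front, right behind the oval plaque. Do not touch the jars: they ride along upright, each on its place on the tray; leave the other things on the counter where they are, and finish clear of the carousel with the tray at rest.

Things in the scene. Friction and masses are not known exactly. Their poses are not given: they have to be found in the camera images.
- stand: Fixed dark wooden base of the carousel (disc of 224 mm diameter, almost hidden under the tray) with a tongue 70 mm wide that sticks out from under the tray at the carousel's front and carries the plaque. Origin on the counter (z = 0) on the tray's turning axis; its +x axis points to the carousel's front, towards the customers.
- plaque (a point): Centre of the black oval plaque (92 x 50 mm, copper edge, top about 75 mm above the counter) on the base's tongue, 206 mm from the turning axis: it marks the front. It does not turn.
- front_spot (a point): The spot at the front where the wide jar belongs: 50 mm above the counter (the tray's upper face), 85 mm from the turning axis on the line from the axis to the plaque. It does not turn with the tray.
- tray: The turning tray: pale wooden disc, 324 mm diameter, 20 mm thick, upper face 50 mm above the counter. Origin on the turning axis at the underside (30 mm up); its axes turn with it, z up. It carries the jars and a copper gallery of posts and rail. Turns endlessly both ways on a draggy bearing: about 2 N along the rim moves it, and it stops almost at once when no longer pushed.
- post (a point): Centre of the 18 mm ball on one of the tray's eight upright copper posts (12 mm diameter), 98 mm above the counter (ball top 107 mm), on the tray's +x axis, 150 mm from the turning axis; the other seven alike, every 45 degrees. A thin copper rail joins them, its top 69 mm above the counter; above the rail the posts stand free and can be pushed sideways.
- wide_jar: The one squat, wide jar on the tray: 80 mm diameter, 50 mm high (the others there are slimmer and taller); about 85 mm from the turning axis near the tray's +x axis; upright, origin at the centre of its underside, which stands on the tray; must not be touched
- jar_a: Round jar on the tray, 58 mm diameter, 74 mm high, about 88 mm from the axis; upright, origin at the centre of its underside, which stands on the tray; must not be touched
- jar_b: Like jar_a, another one; upright, origin at the centre of its underside, which stands on the tray; must not be touched
- jar_c: Smaller round jar on the tray, 52 mm diameter, 66 mm high, about 88 mm from the axis; upright, origin at the centre of its underside, which stands on the tray; must not be touched
- jar_hex: Six-sided jar on the tray, 54 mm across the flats, 74 mm high, about 88 mm from the axis; upright, origin at the centre of its underside, which stands on the tray; must not be touched
- spare_jar: Bystander on the counter beside the carousel: round jar 58 mm diameter, 74 mm high; origin under its centre.
- spare_wide_jar: Bystander on the counter beside the carousel, not on the tray: squat jar 80 mm diameter, 50 mm high; origin under its centre.
- spoon_cup: Bystander: white cup 68 mm wide, 85 mm high, with wooden tasting spoons up to 130 mm high; origin under its centre.
- bell: Bystander: steel counter bell, 84 mm diameter, 56 mm high; origin under its centre.
- gift_box: Bystander: brown gift box 114 x 89 x 62 mm; origin under its centre.
There are look-alikes about, which are no part of the job. What is shaped like the jar_a but purple or turquoise is not meant. Leave any pink look-alike of the wide_jar alone.

How it is judged:
On the way:
1. the fingers push the tray (contact force between the fingers and tray above 0.3 N), for 0.1 s.
At the end, for the whole second after the job is handed in: The wide jar's centre is within 15 mm (about 10 degrees of turn) of the front spot behind the plaque; the tray and the jars are at rest; every jar stands upright on the tray's upper face, the wide jar within 15 mm of its place on the tray and the others 70 to 106 mm from the turning axis (horizontal distance between wide_jar and front_spot below 0.015 m and angular speed of tray below 0.03 rad/s and x of wide_jar in the frame of tray between 0.07 and 0.1 m and y of wide_jar in the frame of tray between -0.015 and 0.015 m and horizontal distance between jar_a and tray between 0.07 and 0.106 m and horizontal distance between jar_b and tray between 0.07 and 0.106 m and horizontal distance between jar_c and tray between 0.07 and 0.106 m and horizontal distance between jar_hex and tray between 0.07 and 0.106 m and angle between each of wide_jar, jar_a, jar_b, jar_c, jar_hex's own z axis and vertical below 0.1 rad and height (world z) of wide_jar between 0.045 and 0.055 m and linear speed of each of wide_jar, jar_a, jar_b, jar_c, jar_hex below 0.01 m/s and height (world z) of jar_a between 0.045 and 0.055 m and height (world z) of jar_b between 0.045 and 0.055 m and height (world z) of jar_c between 0.045 and 0.055 m and height (world z) of jar_hex between 0.045 and 0.055 m); the robot touches nothing.
It fails at once if a jar on the tray is touched by the robot (over 1.5 N) (contact force between any of the fingers, the arm and wide_jar above 1.5 N or contact force between any of the fingers, the arm and jar_a above 1.5 N or contact force between any of the fingers, the arm and jar_b above 1.5 N or contact force between any of the fingers, the arm and jar_c above 1.5 N or contact force between any of the fingers, the arm and jar_hex above 1.5 N).
It fails at once if a jar is lifted off the tray, falls off it or is tipped (height (world z) of any of wide_jar, jar_a, jar_b, jar_c, jar_hex above 0.065 m or height (world z) of any of wide_jar, jar_a, jar_b, jar_c, jar_hex below 0.04 m or angle between any of wide_jar, jar_a, jar_b, jar_c, jar_hex's own z axis and vertical above 0.3 rad).
It fails at once if the carousel is handled roughly: over 40 N between fingers and tray (contact force between the fingers and tray above 40 N).
It fails at once if another thing on the counter is shifted by more than 20 mm (distance of any of spare_jar, spare_wide_jar, spoon_cup, bell, gift_box from where it was at the start of the episode above 0.02 m).
It also fails if it takes over 64 s, if anything falls off the work surface, if the arm or the gripper's body presses on something with over 40 N, if the wrist force passes 120 N, or if a joint passes its speed limit or range.

## Working session

There is one attempt and no reset: what is moved stays moved. The work goes in short steps, Python scripts to look and compute and a shell command to move; the robot and the scene stay as the last step left them, time stands still between calls to the robot, and variables do not carry over. Pictures are saved under pics/ and viewed, at most 10 in all, crops included, and the job is handed in when it is done.

```bash
mkdir -p pics; ls
python3 - <<'E'
from station import monitor, eyes, job, manip
import cv2, numpy as np
print(manip.nose_length, monitor.sense())
for n in ["scene","side"]:
    s=eyes.snapshot(n); cv2.imwrite(f"pics/{n}0.png",s["pixels"][...,::-1]); np.savez(f"{n}0.npz",**s)
    print(n,s["intrinsics"],s["eye"],s["attitude"])
E
```

```text
pics
0.014 {'t': 0.0, 'q': array([-1.46849794e+00,  5.28435188e-01,  1.43389812e+00, -1.06200572e-08,
        1.18139299e+00, -1.78477963e-01]), 'qd': array([ 4.82123497e-04,  3.96300178e-04, -3.59028596e-05, -1.53850190e-03,
        3.73550306e-04,  9.97618505e-05]), 'tau': array([ 1.17570915e-03, -4.42346907e+01, -1.78026885e+01, -2.46782056e-04,
        8.46320938e-03, -6.75486675e-06]), 'tcp_pos': array([ 0.17315941, -0.59982489,  0.24435395]), 'tool_rot': array([ 9.90161191e-01,  1.39927402e-01,  4.06202793e-05, -1.06604801e-03]), 'force': array([-0.15643367,  0.38904616, -0.60610325]), 'ft_torque': array([-0.00609444,  0.01797392,  0.04303376]), 'gripper_force': 0.0, 'finger_gap': 1.0002745387837684}
scene [[420.42658932   0.         324.1798866 ]
 [  0.         420.42658932 208.52599456]
 [  0.           0.           1.        ]] [1.55240954 0.23337739 1.05966161] [ 0.56215559  0.7235801  -0.31129868 -0.25200409]
side [[483.53907259   0.         312.78310372]
 [  0.         483.53907259 195.64211314]
 [  0.           0.           1.        ]] [-0.24869122  0.7332625   1.29258943] [-0.36957477  0.85937817 -0.3278389   0.13192916]
```

View pics/scene0.png

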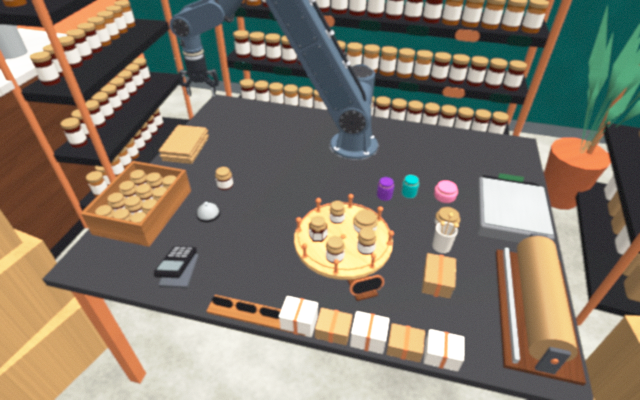

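View pics/side0.png

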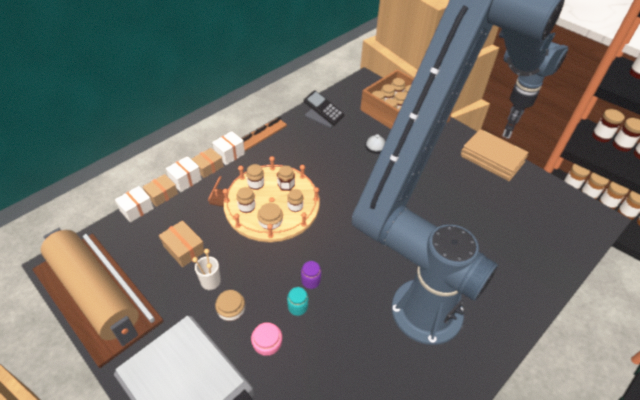

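Scene view: carousel at about (345,237) and the plaque at (367,287). The candidates for the wide jar are the squat lids at (366,222) on the tray, at (447,216) behind the cup (the spare) and the pink one at (446,190). I choose (366,222), which is the only one on the tray. In the side view it is at (270,213).

```bash
cat > h.py <<'E'
import numpy as np, cv2
from scipy.spatial.transform import Rotation as R
def cloud(s):
    K=s["intrinsics"];d=s["depth"];v,u=np.mgrid[:400,:640]
    c=np.stack([(u-K[0,2])/K[0,0]*d,(v-K[1,2])/K[1,1]*d,d],-1)
    return c@R.from_quat(s["attitude"]).as_matrix().T+s["eye"]
def ray(s,u,v,z):
    K=s["intrinsics"];r=R.from_quat(s["attitude"]).as_matrix()@np.array([(u-K[0,2])/K[0,0],(v-K[1,2])/K[1,1],1])
    return s["eye"]+r*(z-s["eye"][2])/r[2]
def circ(p):
    A=np.c_[p,np.ones(len(p))];x=np.linalg.lstsq(A,(p**2).sum(1),rcond=None)[0]
    return x[0]/2,x[1]/2,np.sqrt(x[2]+x[0]**2/4+x[1]**2/4)
E
python3 - <<'E'
from h import *
for n,c0,pl,wj,oth in [("scene",(345,237),(367,287),(366,217),dict(cup=(446,218),box=(441,262),purple=(387,183),turq=(411,180),bell=(208,209),spare=(224,171),jar1=(338,206),jar2=(318,223),jar3=(336,242),jar4=(368,234))),
  ("side",(271,200),(214,193),(270,211),dict(cup=(207,262),box=(181,236),purple=(311,270),turq=(297,294),swide=(230,298),bell=(376,140),jar1=(256,172),jar2=(286,173),jar3=(246,194),jar4=(295,195)))]:
    s=dict(np.load(n+"0.npz"));P=cloud(s);c=ray(s,*c0,.05)
    print(n,"c0",c,"wide",ray(s,*wj,.1),"plaque",ray(s,*pl,.06))
    for k,v in oth.items(): print(k,P[v[1],v[0]].round(3),end=" ")
    print()
    # tray outline: pale wood, outermost points
    hsv=cv2.cvtColor(s["pixels"],cv2.COLOR_RGB2HSV)
    m=(np.hypot(*(P[...,:2]-c[:2]).transpose(2,0,1))<.25)&(abs(P[...,2]-.05)<.012)
    q=P[m][:,:2];
    for it in range(3):
        cc=c[:2]
        a=np.arctan2(*(q-cc).T[::-1]);r=np.hypot(*(q-cc).T);b=((a+np.pi)/(2*np.pi)*72).astype(int)
        e=np.array([q[b==i][np.argmax(np.where(r[b==i]<.185,r[b==i],0))] for i in range(72) if (b==i).any()])
        x=circ(e);res=np.hypot(*(e-x[:2]).T)-x[2];x=circ(e[abs(res)<.006]);c=np.array([x[0],x[1],.05])
    print("tray fit",x)
    # ray-based outline: pale mask ellipse
    m2=(hsv[...,2]>120)&(np.hypot(*(P[...,:2]-c[:2]).transpose(2,0,1))<.2)&(P[...,2]>.03)
    cs,_=cv2.findContours(m2.astype(np.uint8),0,1);k=max(cs,key=cv2.contourArea)[:,0]
    g=np.array([ray(s,*p,.05)[:2] for p in k]);rr=np.hypot(*(g-c[:2]).T);g=g[abs(rr-.162)<.01];print("ray fit",circ(g),len(g))
    # lid centre: top cluster z
    for h,nm in [(.1,"wide")]:
        w=ray(s,*wj,.1)[:2];mm=(abs(P[...,2]-.1)<.006)&(np.hypot(*(P[...,:2]-w).transpose(2,0,1))<.055)
        t=P[mm];print("wide top",t.mean(0),len(t),t.max(0)-t.min(0), (t.max(0)+t.min(0))/2)
    mm=(hsv[...,2]<70)&(P[...,2]>.035)&(P[...,2]<.09)&(abs(np.hypot(*(P[...,:2]-c[:2]).transpose(2,0,1))-.206)<.035)
    t=P[mm];
    if len(t): print("plaque",t.mean(0),len(t),t.min(0),t.max(0))
    if n=="scene": a=s["pixels"][185:305,285:405]
    else: a=s["pixels"][145:250,200:330]
    cv2.imwrite(f"pics/crop_{n}.png",cv2.resize(a,None,fx=4.5,fy=4.5,interpolation=2)[...,::-1])
E
```

```text
scene c0 [0.60653034 0.08456996 0.05      ] wide [0.54713336 0.14035096 0.1       ] plaque [0.79569598 0.18941567 0.06      ]
cup [0.43  0.405 0.051] box [0.647 0.395 0.063] purple [0.321 0.182 0.075] turq [0.278 0.267 0.073] bell [ 0.589 -0.414  0.042] spare [ 0.405 -0.43   0.071] jar1 [0.538 0.043 0.118] jar2 [0.64  0.001 0.126] jar3 [0.703 0.073 0.124] jar4 [0.645 0.161 0.124] 
tray fit (np.float64(0.6153200744346016), np.float64(0.07943264198795658), np.float64(0.15615797667516285))
ray fit (np.float64(0.6132453101036908), np.float64(0.079626991158194), np.float64(0.16343429073316187)) 190
wide top [0.5461434  0.13928035 0.09992357] 264 [0.07171831 0.06806476 0.01156856] [0.54228374 0.13881361 0.09982998]
plaque [0.78373333 0.18745572 0.05259447] 247 [0.75853041 0.1501806  0.03553524] [0.80952663 0.22402899 0.07156079]
side c0 [0.6107125  0.07880875 0.05      ] wide [0.54298504 0.1376724  0.1       ] plaque [0.75974853 0.20505361 0.06      ]
cup [0.535 0.391 0.079] box [0.674 0.391 0.071] purple [0.306 0.182 0.072] turq [0.275 0.267 0.074] swide [0.405 0.409 0.055] bell [ 0.571 -0.416  0.045] jar1 [0.687 0.074 0.125] jar2 [0.613 0.006 0.128] jar3 [0.631 0.162 0.128] jar4 [0.528 0.043 0.116] 
tray fit (np.float64(0.6041767718269523), np.float64(0.08336856820547517), np.float64(0.15762309788445197))
ray fit (np.float64(0.6061874106658509), np.float64(0.08190611878826884), np.float64(0.16330867204939914)) 188
wide top [0.54280338 0.1406823  0.10122875] 295 [0.07013437 0.07030407 0.0116444 ] [0.54406639 0.13932938 0.10000372]
```

View pics/crop_scene.png

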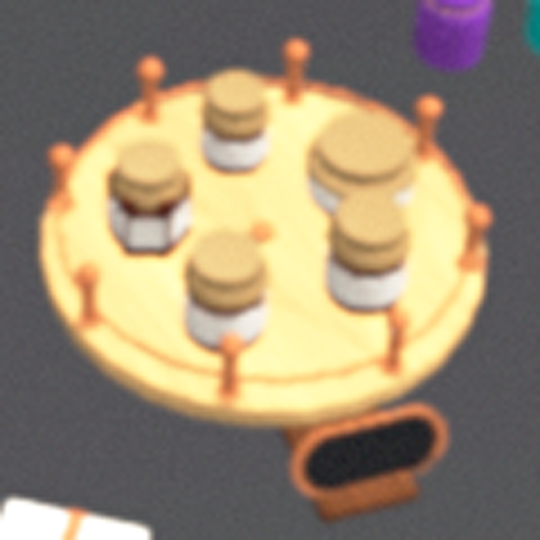

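View pics/crop_side.png

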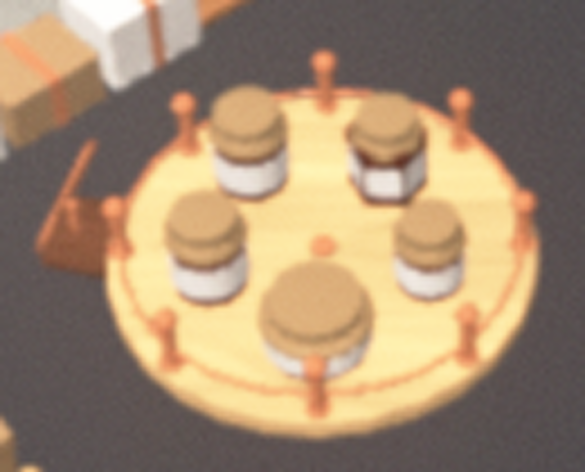

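The close crops confirm that the squat lid, at scene crop (360,145) and side crop (315,305), is the wide jar on the tray. The carousel centre is about (0.610, 0.081). The wide jar stands at 139° (r 88 mm) and the plaque at 31° (r 204 mm), both matching the given sizes. The tray needs about 107° clockwise. I'll push the post at about 94° with shut fingers at r≈157 mm, coming down at about 112°.

```bash
python3 -m pendant '[[[0.0414,-0.0206,0,0,0,0,0],[0.0414,-0.0206,0,0,0,0,0],[0.0414,-0.0206,0,0,0,0,0],[0.0414,-0.0206,0,0,0,0,0],[0.0414,-0.0206,0,0,0,0,0],[0.0414,-0.0206,0,0,0,0,0],[0.0414,-0.0206,0,0,0,0,0],[0.0414,-0.0206,0,0,0,0,0],[0.0414,-0.0206,0,0,0,0,0],[0.0414,-0.0206,0,0,0,0,0],[0.0414,-0.0206,0,0,0,0,0],[0.0414,-0.0206,0,0,0,0,0]]]'
python3 -m pendant '[[[0.0174,-0.0439,0,0,0,0,0],[0.0174,-0.0439,0,0,0,0,0],[0.0174,-0.0439,0,0,0,0,0],[0.0174,-0.0439,0,0,0,0,0],[0.0174,-0.0439,0,0,0,0,0],[0.0174,-0.0439,0,0,0,0,0],[0.0174,-0.0439,0,0,0,0,0],[0.0174,-0.0439,0,0,0,0,0],[0.0174,-0.0439,0,0,0,0,0],[0.0174,-0.0439,0,0,0,0,0],[0.0174,-0.0439,0,0,0,0,0],[0.0174,-0.0439,0,0,0,0,0],[0.0174,-0.0439,0,0,0,0,0],[0.0174,-0.0439,0,0,0,0,0]]]'
python3 -m pendant '[[[0,0,0,0,0,-1,0],[0,0,0,0,0,-1,0],[0,0,0,0,0,-1,0],[0,0,0,0,0,-1,0],[0,0,0,0,0,-1,0],[0,0,0,0,0,-1,0],[0,0,0,0,0,-1,0],[0,0,0,0,0,-1,0],[0,0,0,0,0,-1,0],[0,0,0,0,0,-1,0],[0,0,0,0,0,-1,0],[0,0,0,0,0,-1,0],[0,0,0,0,0,-1,0],[0,0,0,0,0,-1,0],[0,0,0,0,0,0,0],[0,0,0,0,0,0,0]]]'
cat > st.py <<'E'
from station import monitor, eyes
from h import *
import sys
C=np.array([.610,.081]);m=monitor.sense();p=m["tcp_pos"];X=R.from_quat(m["tool_rot"]).as_matrix()
d=p[:2]-C
print("t",round(m["t"],2),"tcp",p.round(4),"yaw",np.degrees(np.arctan2(X[1,0],X[0,0])).round(1),"down",X[2,2].round(4),"r",np.hypot(*d).round(4),"th",np.degrees(np.arctan2(d[1],d[0])).round(1),"F",m["force"].round(1),"gap",round(m["finger_gap"],2))
if len(sys.argv)>1:
    for n in ["scene","side"]:
        s=eyes.snapshot(n);P=cloud(s)
        c=C; rr=np.hypot(*(P[...,:2]-c).transpose(2,0,1))
        # squat lid: z about .1, r 50..125
        hsv=cv2.cvtColor(s["pixels"],cv2.COLOR_RGB2HSV)
        k=((abs(P[...,2]-.1)<.005)&(rr<.14)&(hsv[...,1]>60)).astype(np.uint8)
        k=cv2.morphologyEx(k,cv2.MORPH_OPEN,np.ones((3,3)))
        _,l,stt,ce=cv2.connectedComponentsWithStats(k);i=1+np.argmax(stt[1:,4]);q=P[l==i];w=(q.max(0)+q.min(0))[:2]/2
        print(n,"wide",w.round(4),stt[i,4],"r",np.hypot(*(w-c)).round(4),"th",np.degrees(np.arctan2(*(w-c)[::-1])).round(1))
        cv2.imwrite(f"pics/{n}_{sys.argv[1]}.png",cv2.resize(s["pixels"][120:320,180:480],None,fx=2,fy=2,interpolation=2)[...,::-1])
E
python3 st.py a
```

```text
t: 1.3
tcp_pos: [0.501, -0.299, 0.2449]
tool_rot: [0.99, 0.14, -0.0, -0.0]
force: [0.1, -0.7, 0.1]
finger_gap: 0.001
gripper_force: 0.0
t: 2.7
tcp_pos: [0.5509, 0.2276, 0.2449]
tool_rot: [0.99, 0.14, -0.0, 0.0]
force: [0.2, -0.5, -0.0]
finger_gap: 0.001
gripper_force: 0.0
t: 4.3
tcp_pos: [0.551, 0.2261, 0.245]
tool_rot: [0.558, 0.83, -0.0, -0.0]
force: [0.5, -0.3, -0.6]
finger_gap: 0.003
gripper_force: 0.0
t 4.3 tcp [0.551  0.2261 0.245 ] yaw 112.2 down -1.0 r 0.1566 th 112.1 F [ 0.5 -0.3 -0.6] gap 0.0
scene wide [0.5449 0.1389] 240 r 0.0872 th 138.4
side wide [0.5424 0.1427] 153 r 0.0915 th 137.6
```

```bash
python3 -m pendant '[[[0,0,0.0302,0,0,0,0],[0,0,0.0302,0,0,0,0],[0,0,0.0302,0,0,0,0],[0,0,0.0302,0,0,0,0],[0,0,0.0302,0,0,0,0],[0,0,0.0302,0,0,0,0],[0,0,0,0,0,0,0],[0,0,0,0,0,0,0]]]'
python3 st.py
python3 -m pendant '[[[-0.00013,0.00706,0,0,0,0.3,0],[-0.00013,0.00706,0,0,0,0.3,0],[-0.00013,0.00706,0,0,0,0.3,0],[-0.00013,0.00706,0,0,0,0.3,0],[-0.00013,0.00706,0,0,0,0.3,0],[-0.00013,0.00706,0,0,0,0.3,0],[-0.00013,0.00706,0,0,0,0.3,0],[-0.00013,0.00706,0,0,0,0.3,0],[-0.00013,0.00706,0,0,0,0.3,0],[-0.00013,0.00706,0,0,0,0.3,0]]]'
python3 st.py b
```

```text
t: 5.2
tcp_pos: [0.5513, 0.2261, 0.1003]
tool_rot: [0.557, 0.831, -0.0, -0.0]
force: [0.6, 0.8, 0.2]
finger_gap: -0.001
gripper_force: 0.0
t 5.2 tcp [0.5513 0.2261 0.1003] yaw 112.3 down -1.0 r 0.1565 th 112.0 F [0.6 0.8 0.2] gap -0.0
t: 6.2
tcp_pos: [0.6063, 0.238, 0.1022]
tool_rot: [0.697, 0.717, 0.0, 0.0]
force: [-1.8, -0.1, -0.4]
finger_gap: 0.002
gripper_force: 0.7
t 6.2 tcp [0.6063 0.238  0.1022] yaw 91.6 down -1.0 r 0.157 th 91.3 F [-1.8 -0.1 -0.4] gap 0.0
scene wide [0.5571 0.1492] 237 r 0.0864 th 127.8
side wide [0.5564 0.1541] 208 r 0.0907 th 126.2
```

```bash
python3 -m pendant '[[[-0.00013,0.00706,0,0,0,0.3,0],[-0.00013,0.00706,0,0,0,0.3,0],[-0.00013,0.00706,0,0,0,0.3,0],[-0.00013,0.00706,0,0,0,0.3,0],[-0.00013,0.00706,0,0,0,0.3,0],[-0.00013,0.00706,0,0,0,0.3,0],[-0.00013,0.00706,0,0,0,0.3,0],[-0.00013,0.00706,0,0,0,0.3,0],[-0.00013,0.00706,0,0,0,0.3,0],[-0.00013,0.00706,0,0,0,0.3,0],[-0.00013,0.00706,0,0,0,0.3,0],[-0.00013,0.00706,0,0,0,0.3,0],[-0.00013,0.00706,0,0,0,0.3,0],[-0.00013,0.00706,0,0,0,0.3,0],[-0.00013,0.00706,0,0,0,0.3,0],[-0.00013,0.00706,0,0,0,0.3,0],[-0.00013,0.00706,0,0,0,0.3,0],[-0.00013,0.00706,0,0,0,0.3,0],[-0.00013,0.00706,0,0,0,0.3,0],[-0.00013,0.00706,0,0,0,0.3,0]]]'
python3 st.py c
```

```text
t: 8.3
tcp_pos: [0.7109, 0.2027, 0.1018]
tool_rot: [0.905, 0.426, 0.001, -0.0]
force: [-1.2, 1.8, -0.2]
finger_gap: 0.0
gripper_force: 0.8
t 8.3 tcp [0.7109 0.2027 0.1018] yaw 50.4 down -1.0 r 0.1581 th 50.3 F [-1.2  1.8 -0.2] gap 0.0
scene wide [0.615  0.1478] 102 r 0.067 th 85.7
side wide [0.6252 0.1729] 94 r 0.0932 th 80.6
```

```bash
python3 -m pendant '[[[-0.00013,0.00706,0,0,0,0.3,0],[-0.00013,0.00706,0,0,0,0.3,0],[-0.00013,0.00706,0,0,0,0.3,0],[-0.00013,0.00706,0,0,0,0.3,0],[-0.00013,0.00706,0,0,0,0.3,0],[-0.00013,0.00706,0,0,0,0.3,0],[-0.00013,0.00706,0,0,0,0.3,0],[-0.00013,0.00706,0,0,0,0.3,0],[-0.00013,0.00706,0,0,0,0.3,0],[-0.00013,0.00706,0,0,0,0.3,0],[-0.00013,0.00706,0,0,0,0.3,0],[-0.00013,0.00706,0,0,0,0.3,0],[-0.00013,0.00706,0,0,0,0.3,0],[-0.00013,0.00706,0,0,0,0.3,0],[-0.00013,0.00706,0,0,0,0.3,0],[-0.00013,0.00706,0,0,0,0.3,0],[-0.00013,0.00706,0,0,0,0.3,0],[-0.00013,0.00706,0,0,0,0.3,0],[-0.00013,0.00706,0,0,0,0.3,0],[-0.00013,0.00706,0,0,0,0.3,0]]]'
python3 st.py d
```

```text
t: 10.4
tcp_pos: [0.7662, 0.1054, 0.1003]
tool_rot: [0.997, 0.079, 0.0, 0.0]
force: [4.1, 2.7, 1.4]
finger_gap: -0.005
gripper_force: 1.8
t 10.4 tcp [0.7662 0.1054 0.1003] yaw 9.0 down -1.0 r 0.1581 th 8.9 F [4.1 2.7 1.4] gap -0.01
scene wide [0.6652 0.1537] 134 r 0.0913 th 52.8
side wide [0.6622 0.1431] 103 r 0.0811 th 49.9
```

View pics/scene_d.png

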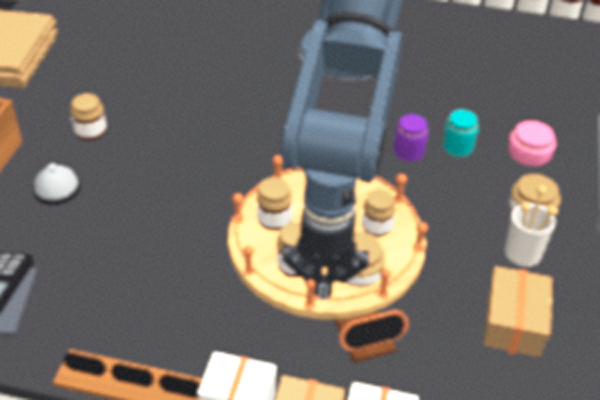

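The scene view shows the gripper above the front of the tray, at (325,260), hiding part of the wide jar at (370,255). The plaque is at (375,328). I'll check the force at rest before the last degrees.

```bash
python3 -m pendant '[[[0,0,0,0,0,0,0],[0,0,0,0,0,0,0]]]'
python3 -m pendant '[[[-0.00013,0.00706,0,0,0,0.3,0],[-0.00013,0.00706,0,0,0,0.3,0],[-0.00013,0.00706,0,0,0,0.3,0],[-0.00013,0.00706,0,0,0,0.3,0],[0,0,0,0,0,0,0]]]'; python3 st.py
```

```text
t: 10.7
tcp_pos: [0.7641, 0.1057, 0.0992]
tool_rot: [0.997, 0.08, -0.002, 0.0]
force: [0.6, -0.2, -0.6]
finger_gap: -0.003
gripper_force: 0.0
t: 11.2
tcp_pos: [0.7681, 0.0817, 0.1005]
tool_rot: [1.0, 0.007, 0.0, 0.001]
force: [0.7, -0.8, 0.0]
finger_gap: 0.001
gripper_force: 0.0
t 11.2 tcp [0.7681 0.0817 0.1005] yaw 0.8 down -1.0 r 0.1581 th 0.3 F [ 0.7 -0.8  0. ] gap 0.0
```

```bash
python3 -m pendant '[[[0,-0.0125,0,0,0,0,0],[0,0,0,0,0,0,0],[0,0,-0.03,0,0,0,0],[0,0,-0.03,0,0,0,0],[0,0,-0.03,0,0,0,0],[0,0,-0.03,0,0,0,0],[0,0,-0.03,0,0,0,0],[0,0,-0.03,0,0,0,0],[0,0.04,0,0,0,0,0],[0,0.04,0,0,0,0,0],[0,0.04,0,0,0,0,0],[0,0.04,0,0,0,0,0],[0,0.04,0,0,0,0,0],[0,0.04,0,0,0,0,0],[0,0.04,0,0,0,0,0],[0,0.04,0,0,0,0,0],[0,0.04,0,0,0,0,0],[0,0,0,0,0,0,0],[0,0,0,0,0,0,0]]]'; python3 st.py e
```

```text
t: 13.1
tcp_pos: [0.7723, -0.1949, 0.2441]
tool_rot: [1.0, 0.008, -0.0, -0.0]
force: [-1.1, -0.1, 0.6]
finger_gap: 0.001
gripper_force: 0.0
t 13.1 tcp [ 0.7723 -0.1949  0.2441] yaw 0.9 down -1.0 r 0.32 th -59.5 F [-1.1 -0.1  0.6] gap 0.0
scene wide [0.6769 0.1316] 307 r 0.0839 th 37.1
side wide [0.6634 0.1284] 55 r 0.0714 th 41.6
```

View pics/scene_e.png

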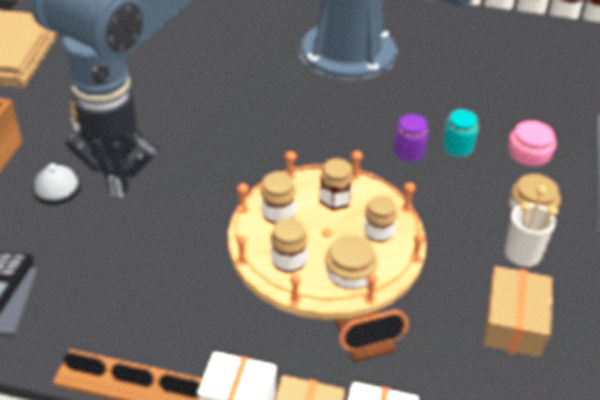

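View pics/side_e.png

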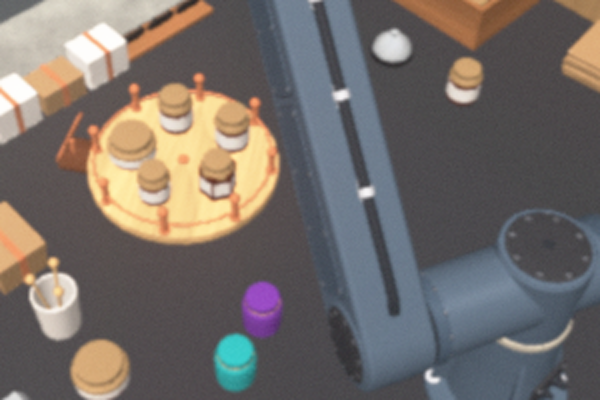

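The wide jar is now at scene (351,258), just short of the line from the hub (326,233) to the plaque (375,329). In the side view it is at (131,140), and all the jars are upright. I'll now get the residual angle per camera.

Run:
```python
from h import *
for n,hub,lid,pl in [("scene",(343,236.5),(355.5,246.5),(367.5,284.5)),("side",(271.5,199.5),(245.5,190),None)]:
    s=dict(np.load(n+"0.npz")); 
    h=ray(s,*hub,.054)[:2];w=ray(s,*lid,.1)[:2]
    for c in (h,np.array([.61,.081])):
        d=w-c;print(n,c.round(4),"lid",w.round(4),np.hypot(*d).round(4),np.degrees(np.arctan2(d[1],d[0])).round(1))
        if pl:
            for z in (.045,.055): d=ray(s,*pl,z)[:2]-c;print("  plaque",z,np.hypot(*d).round(4),np.degrees(np.arctan2(d[1],d[0])).round(1))
# plaque black pixels, and tongue/plaque orange rim in both views
C=np.array([.61,.081])
for n in ("scene","side"):
    s=dict(np.load(n+"0.npz"));P=cloud(s);rr=np.hypot(*(P[...,:2]-C).transpose(2,0,1))
    hsv=cv2.cvtColor(s["pixels"],cv2.COLOR_RGB2HSV);a=np.degrees(np.arctan2(P[...,1]-C[1],P[...,0]-C[0]))
    m=(P[...,2]>.012)&(P[...,2]<.085)&(rr>.178)&(rr<.235)&(abs(a-31)<25)
    q=P[m];print(n,m.sum(),"mean",q.mean(0).round(4),"ang range",np.percentile(a[m],[2,50,98]).round(1),a[m].mean().round(1))
```

```text
scene [0.6097 0.0783] lid [0.6843 0.1313] 0.0915 35.4
  plaque 0.045 0.1987 33.7
  plaque 0.055 0.2053 32.7
scene [0.61  0.081] lid [0.6843 0.1313] 0.0898 34.1
  plaque 0.045 0.197 33.1
  plaque 0.055 0.2037 32.1
side [0.6085 0.0782] lid [0.667  0.1383] 0.0838 45.8
side [0.61  0.081] lid [0.667  0.1383] 0.0808 45.2
scene 504 mean [0.7838 0.1872 0.0498] ang range [17.9 31.2 45. ] 31.4
side 202 mean [0.7754 0.1914 0.0331] ang range [21.5 33.4 45.2] 33.7
```

Run:
```python
from h import *
for n,b in [("scene",[(372,281),(409,188),(418,240),(357,157),(290,157),(243,189),(241,243),(295,283)]),("side",[(135,90),(199,78),(255,103),(272,154),(235,201),(163,213),(104,185),(94,131)])]:
    s=dict(np.load(n+"0.npz"));q=np.array([ray(s,180+u/2,120+v/2,.098)[:2] for u,v in b])
    x=circ(q);d=q-x[:2];a=np.degrees(np.arctan2(d[:,1],d[:,0]));ph=np.degrees(np.angle(np.exp(8j*np.radians(a)).mean()))/8
    print(n,np.round(x,4),a.round(1),"phase",ph.round(2),(ph+45).round(2),np.hypot(*d.T).round(3))
```

```text
scene [0.6106 0.0792 0.1511] [  37.9  128.9   82.9  172.4 -142.6  -98.7  -51.    -6.5] phase -7.08 37.92 [0.151 0.152 0.149 0.152 0.152 0.15  0.151 0.153]
side [0.6068 0.0777 0.1512] [  -7.1  -51.4  -96.2 -143.2  172.1  127.8   84.2   37.6] phase -7.02 37.98 [0.15  0.153 0.151 0.15  0.153 0.15  0.152 0.151]
```

Both views agree that the wide-jar post (tray +x) is at 38.0° and r = 151 mm. The front is at about 32°, so about 5.7° of clockwise turn is left. I'll go back to the same post.

```bash
python3 -m pendant '[[[0,-0.04,0,0,0,0,0],[0,-0.04,0,0,0,0,0],[0,-0.04,0,0,0,0,0],[0,-0.04,0,0,0,0,0],[0,-0.04,0,0,0,0,0],[0,-0.04,0,0,0,0,0],[0,-0.04,0,0,0,0,0],[0,-0.04,0,0,0,0,0],[0,-0.04,0,0,0,0,0],[-0.006,0,0,0,0,0,0],[0,0,0,0,0,0,0],[0,0,0,0,0,0,0]]]'; python3 st.py
```

```text
t: 14.4
tcp_pos: [0.7626, 0.0935, 0.2446]
tool_rot: [1.0, 0.009, 0.0, 0.0]
force: [0.2, -0.2, 1.2]
finger_gap: 0.001
gripper_force: 0.0
t 14.4 tcp [0.7626 0.0935 0.2446] yaw 1.0 down -1.0 r 0.1531 th 4.7 F [ 0.2 -0.2  1.2] gap 0.0
```

```bash
python3 -m pendant '[[[0,0,0.03,0,0,0,0],[0,0,0.03,0,0,0,0],[0,0,0.03,0,0,0,0],[0,0,0.03,0,0,0,0],[0,0,0.03,0,0,0,0],[0,0,0.03,0,0,0,0],[0,0,0,0,0,0,0],[0,0.0068,0,0,0,0.2,0],[0,0.0068,0,0,0,0.2,0],[0,0.0068,0,0,0,0.2,0],[0,0.0068,0,0,0,0.2,0],[0,0.0068,0,0,0,0.2,0],[0,0,0,0,0,0,0],[0,0,0,0,0,0,0]]]'; python3 st.py
python3 -m pendant '[[[0,-0.0125,0,0,0,0,0],[0,0,0,0,0,0,0],[0,0,-0.03,0,0,0,0],[0,0,-0.03,0,0,0,0],[0,0,-0.03,0,0,0,0],[0,0,-0.03,0,0,0,0],[0,0,-0.03,0,0,0,0],[0,0,-0.03,0,0,0,0],[0,0.04,0,0,0,0,0],[0,0.04,0,0,0,0,0],[0,0.04,0,0,0,0,0],[0,0.04,0,0,0,0,0],[0,0.04,0,0,0,0,0],[0,0.04,0,0,0,0,0],[0,0.04,0,0,0,0,0],[0,0.04,0,0,0,0,0],[0,0.04,0,0,0,0,0],[0,0,0,0,0,0,0],[0,0,0,0,0,0,0]]]'; python3 st.py f
```

```text
t: 15.8
tcp_pos: [0.7616, 0.0656, 0.1003]
tool_rot: [0.999, -0.052, -0.0, 0.0]
force: [-0.3, -0.9, -0.7]
finger_gap: 0.002
gripper_force: 0.0
t 15.8 tcp [0.7616 0.0656 0.1003] yaw -5.9 down -1.0 r 0.1524 th -5.8 F [-0.3 -0.9 -0.7] gap 0.0
t: 17.7
tcp_pos: [0.7331, -0.2106, 0.2439]
tool_rot: [0.999, -0.052, -0.0, -0.0]
force: [-0.2, -0.4, -0.1]
finger_gap: -0.002
gripper_force: 0.0
t 17.7 tcp [ 0.7331 -0.2106  0.2439] yaw -6.0 down -1.0 r 0.3165 th -67.1 F [-0.2 -0.4 -0.1] gap -0.0
scene wide [0.6843 0.1228] 310 r 0.0852 th 29.4
side wide [0.6795 0.1255] 125 r 0.0825 th 32.7
```

View pics/scene_f.png

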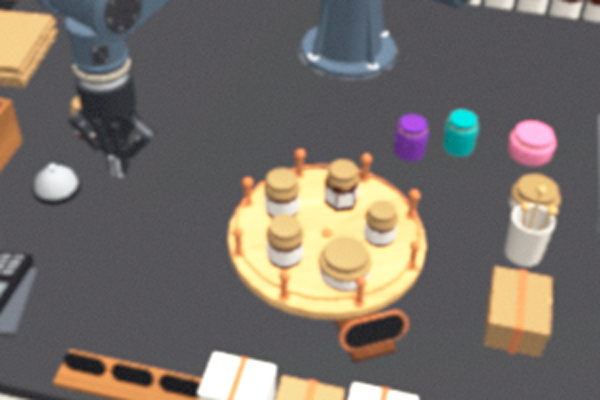

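View pics/side_f.png

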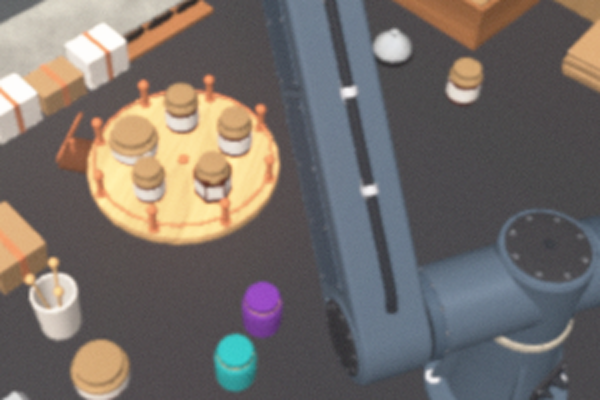

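The jar at scene (345,262) and side (134,140) is upright and nearer to the plaque. I'll check the phase from the balls, and the front direction from the plaque's oval.

Run:
```python
from h import *
for n,b in [("scene",[(360,284),(414,196),(414,249),(366,159),(300,155),(248,184),(238,236),(285,280)]),("side",[(143,87),(209,80),(261,110),(269,160),(224,206),(151,212),(98,178),(97,124)])]:
    s=dict(np.load(n+"0.npz"));q=np.array([ray(s,180+u/2,120+v/2,.098)[:2] for u,v in b])
    x=circ(q);d=q-x[:2];a=np.degrees(np.arctan2(d[:,1],d[:,0]));ph=np.degrees(np.angle(np.exp(8j*np.radians(a)).mean()))/8
    print(n,np.round(x,4),a.round(1),"phase",ph.round(2),(ph+45).round(2),np.hypot(*d.T).round(3))
    hsv=cv2.cvtColor(s["pixels"],cv2.COLOR_RGB2HSV);P=cloud(s)
    rr=np.hypot(*(P[...,:2]-[.61,.079]).transpose(2,0,1));k=((hsv[...,1]>120)&(P[...,2]>.012)&(P[...,2]<.09)&(rr>.178)&(rr<.24)).astype(np.uint8)
    pts=np.argwhere(k)[:,::-1]
    if n=="scene":
        pts=pts[[120+0<p[1] for p in pts]];e=cv2.minAreaRect(cv2.convexHull(pts.astype(np.float32)));print(e)
        # black interior centroid
        m=((hsv[...,2]<60)&(rr>.17)&(rr<.24)&(P[...,2]>.02)).astype(np.uint8);hull=cv2.convexHull(pts.astype(np.int32));f=np.zeros_like(m);cv2.fillConvexPoly(f,hull,1)
        _,l,st,ce=cv2.connectedComponentsWithStats(m*f);i=1+np.argmax(st[1:,4]);print("black",ce[i],st[i])
        for z in (.05,.055,.06):
            w=ray(s,*ce[i],z)[:2]-x[:2];print(z,np.hypot(*w).round(4),np.degrees(np.arctan2(w[1],w[0])).round(1))
    L=[(340,337),(409,320)]
    if n=="scene":
        p,r=[ray(s,180+u/2,120+v/2,.05)[:2] for u,v in L];t=r-p;print("long axis",np.hypot(*t).round(3),"normal",(np.degrees(np.arctan2(t[1],t[0]))-90).round(1))
```

```text
scene [0.6105 0.0798 0.1509] [  30.4  121.5   74.8  166.6 -149.3 -104.1  -57.1  -12.6] phase -13.73 31.27 [0.15  0.15  0.149 0.153 0.151 0.149 0.151 0.154]
((367.1639099121094, 286.98968505859375), (18.744956970214844, 34.72003936767578), 75.0685806274414)
black [366.84583333 285.27083333] [354 279  27  14 240]
0.05 0.2026 32.1
0.055 0.2059 31.6
0.06 0.2093 31.1
long axis 0.11 normal 31.0
side [0.6068 0.0792 0.151 ] [ -13.5  -58.6 -103.5 -148.   165.2  121.    77.3   30.9] phase -13.66 31.34 [0.149 0.153 0.151 0.149 0.152 0.151 0.152 0.15 ]
```

Both views put the tray's +x axis at 31.3°, against 31.6° for the plaque at its known 206 mm. The jar is lined up, and the arm is clear and still.

```bash
python3 -c "
from station import job
print(job.sign_off())"
```

```text
the job is handed in; nothing more can be done
None
```

The job is handed in (no verdict came back): the wide jar stands at the front behind the plaque, about 0.3° off by my last camera measurement, with the other jars upright, the bystanders looking undisturbed and the arm clear.

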